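# Put the brown reagent bottle in its bay and latch the gate

## Task

Take the brown bottle with the black cap from the front of the worktop, stand it upright on the floor of the open-topped white bay while its gate is open, then push the blue gate shut until its sprung tongue rides over the strike, snaps in and holds the gate closed by itself. Press firmly but gently: do not force the gate on against its stop once the latch has caught, and leave everything else standing where it is.

Things in the scene. Friction and masses are not known exactly. Their poses are not given: they have to be found in the camera images.
- brown_bottle_mid (a point): Centre, half-way up, of the loose brown (amber) reagent bottle with black screw cap: body 48 mm across, 90 mm tall overall (body to 75 mm, narrower cap above), about 0.12 kg. z axis up along the bottle. Stands near the front edge, left or right of the bay (not the fixed bottles at the wall); the red-capped bottle has the other place.
- red_cap_bottle_mid (a point): Centre, half-way up, of a white reagent bottle with red cap, 52 mm across, 102 mm tall. A bystander: leave it standing.
- bench_timer: White bench timer, 58x62x18 mm, origin under its centre. A bystander.
- slide_case: Green slide case, 70x98x31 mm, origin under its centre. A bystander.
- bay: White open-topped reagent bay, fixed; 130 mm deep (x), 200 mm wide (y), walls 45 mm high. Origin at worktop level near its middle; its x axis points from the gate to the back wall, y to the hinge side (left when facing the gate). On its right: a grey lock post 62 mm high and, before it, the steel keeper with strike lip, spring plunger and rubber buffer. Place and yaw vary.
- bay_floor (a point): Centre of the bay's inner floor, on its surface (6 mm above the worktop), axes as the bay's. The room inside is 105 mm in x (back wall 50 mm behind this point, the shut gate 43 to 70 mm in front) and 140 mm in y. Set the bottle's centre within 15 mm of it in x, so that the gate can close, and 40 mm in y.
- gate (a joint): Gate angle, rad: 0 = square across the bay's front; grows as it swings out toward the robot (clockwise from above). Starts at 0.7 to 1.1; a weak spring (under 1 N at the push plate) opens it to there unless latched. The keeper's depth differs each time by up to 15 mm either way and is not reported, so the latched gate reads anywhere from -0.12 to +0.12.
- gate_hinge (a point): Point on the gate's hinge axis, 40 mm above the worktop. Its axes turn with the gate: -y runs along the gate to its free edge (170 mm away), -x is the outward normal of the gate's outer face.
- gate_push (a point): Centre of the aluminium push plate (34 mm along the gate, 44 mm high) on the outer face, 40 mm up, 145 mm from the hinge; gate 14 mm thick, 8 to 64 mm up, pins to 72. -x is the outward normal: push along +x. Pushed slowly it swings freely, resists up to about 7 N, drops to about 1 at the snap, soon meets a stiff buffer. A push stopped at 9 to 10 N is past the snap; never exceed 14 N.
Things that resemble listed ones, but are neither listed nor needed, are in the scene too. Leave any pink or yellow look-alike of the part that bears brown_bottle_mid alone.

How it is judged:
By the outcome, as a careful person would: the job done as asked, in the order asked, and still so for the second after the job is handed in, with the robot touching nothing.
It also fails if it takes over 72 s, if anything falls off the work surface, if the arm or the gripper's body presses on something with over 40 N, if the wrist force passes 120 N, or if a joint passes its speed limit or range.

## Robot

A 6-joint arm with a two-finger parallel gripper is mounted at the origin on a cart in front of the work surface, level with it; the furniture and walls round the work are solid. World frame = base frame: x ahead of the robot, y to its left, z up, the work surface at z = 0. Lengths are in mm, angles in rad, forces in N, time in s.
With the tool pointing down it reaches from about 325 to 875 mm from the base axis. Payload 4.4 kg.
Tool frame: the origin (TCP) lies on the centre line of the jaws, within the pads' length; the fingertips stand 22 mm ahead of it and the grasp point (between the pads) lies 3 mm ahead of it; x points along the fingers, y is the direction in which the jaws open and shut, and the axes are right-handed (so a half turn about x gives the same grasp; the last joint's range is limited). The gripper opens to 85 mm and grips with 20 to 120 N. Pads are 22 mm wide; open, the fingers measure 114 mm over their backs; the gripper's body (76 mm by 85 mm) begins 54 mm behind the grasp point. The pads swing forward as they close: fully open they stand 13 mm farther back than shut.
Start: joints at [-1.286, 0.207, 1.542, -0, 1.393, -0.15], TCP at [242.195, -521.506, 253.282] pointing down, gripper open.
Joint ranges: [-2.73, 2.73], [-0.86, 2.22], [0.23, 2.46], [-1.11, 4.25], [0.08, 2.63], [-2.82, 2.82]. Speed limits (rad/s): [2.79, 2.79, 3.14, 3.14, 3.14, 3.14].

## Interface

Orientations are given as [roll, pitch, yaw] about the fixed x, y, z axes, in that order (R = Rz(yaw) Ry(pitch) Rx(roll)).
In Python, from workcell import * gives the robot as it stands.
- The arm moves only by the tool step_arm, never from a script. Its argument "steps" is a list that holds one entry, the list of rows, each a list of 7 numbers: the opening, from 0 (shut) to 1 (fully open), then the shift along the world's x, y, z in m, then the turn, a rotation vector about the world's x, y, z in degrees. In form: [[[grip, dx, dy, dz, rx, ry, rz], ...]]. A call has 1 to 20 rows; each row shifts and turns the commanded pose from where the row before left it; what a row does not reach is not made up. A row lasts 1/12 s, in which the tool goes at most 41.7 mm and 7.16 degrees, less where a joint would pass 70% of its speed; a pose out of reach is approached as far as the arm can. A call with a gripper value outside its range is refused whole. The fingers move at their own pace and stop on an object; the grip force is fixed at half the most. Time passes only in rows, so rows that do not move let the fingers close. It gives the time, the measured TCP pose, the force and the opening at its end, in the units of the state.
- read_state(): the state, without advancing time (a new reading comes with each control period).
- snapshot(name): name is "scene" or "top" or "wrist"; returns the picture (384x512x3 uint8, red, green, blue); there is no depth.
- get_calibration(name): a dict with "camera_matrix" (3x3 intrinsics, pixels), "view" (4x4, takes a point from world to camera coordinates). Camera axes: x right, y up, looking along -z (the intrinsics and any distortion apply to the point x, -y, -z); pixel columns grow to the right and rows downward; lengths in mm; the calibration is good to about 2 mm. A picture is of the moment at which its call begins: read the wrist's pose just before it. get_calibration takes no time and is no camera call; for the wrist camera it gives the pose at the moment of the call.
- sign_off(): hands the job in, once; it reports no verdict.
The state is a dict: "t": time; "joints": joint angles; "qvel": joint speeds; "joint_torque": joint torques, N m; "eef_pos": TCP position; "ee_rot": TCP orientation; "wrist_force": force on the tool from outside, world axes, zero at the start; "moment": the same for the moment, N m; "finger_gap": finger opening in mm.
Only numpy, scipy, OpenCV 4.12 (cv2) and the standard library are available. Lean on these libraries where they do the work, as an engineer would, in place of code of your own. Each camera call takes 0.05 s, during which the arm holds its last target.

## Working session

There is one attempt and no reset: what is moved stays moved. The work goes in short steps, Python scripts to look and compute and a tool call to move; the robot and the scene stay as the last step left them, time stands still between calls to the robot, and variables do not carry over. Pictures are saved under pics/ and viewed, and the job is handed in when it is done.

Besides the shell and the picture viewer there is one more tool, called as name(argument=value, ...), one argument or row to a line, values as JSON. step_arm: Moves the arm, as the interface text tells. Its arguments: {"type":"object","properties":{"steps":{"type":"array"}},"required":["steps"]}

```bash
ls; mkdir -p pics; python3 - <<'E'
from workcell import *
import cv2
print(read_state())
for n in ["scene","top","wrist"]:
    c=get_calibration(n); print(n,c)
    im=snapshot(n); cv2.imwrite(f"pics/{n}0.png",im[...,::-1])
E
```

```text
pics
{'t': 0.0, 'joints': array([-1.28649844e+00,  2.07399388e-01,  1.54298018e+00, -1.21523441e-05,
        1.39350595e+00, -1.50497200e-01]), 'qvel': array([ 7.00983946e-04, -2.09195622e-05,  1.35934419e-04,  9.08980697e-04,
       -8.24168628e-04,  1.54740046e-03]), 'joint_torque': array([ 2.23476177e-04, -3.83035684e+01, -2.91594028e+01, -4.10788425e-05,
        1.05864363e-02,  7.13810152e-06]), 'eef_pos': array([ 241.98802552, -520.80713685,  252.12497794]), 'ee_rot': array([-1.71607874,  1.56850343,  1.86031116]), 'wrist_force': array([ 0.35863993,  0.65010542, -0.22803669]), 'moment': array([-0.0186699 , -0.04507457, -0.00825506]), 'finger_gap': 85.1184728128682}
scene {'camera_matrix': array([[431.26213706,   0.        , 252.63400872],
       [  0.        , 431.26213706, 195.59185117],
       [  0.        ,   0.        ,   1.        ]]), 'view': array([[-8.74573096e-01, -4.84789478e-01, -1.00529562e-02,
         4.31362924e+02],
       [ 2.05062233e-01, -3.88565801e-01,  8.98312918e-01,
        -1.94291974e+02],
       [-4.39398886e-01,  7.83578828e-01,  4.39241209e-01,
    
[... 464 characters left out ...]
       [-1.24954530e-01, -6.43913826e-03,  9.92141574e-01,
        -1.36725159e+03],
       [ 0.00000000e+00,  0.00000000e+00,  0.00000000e+00,
         1.00000000e+00]])}
wrist {'camera_matrix': array([[278.35448183,   0.        , 259.35552366],
       [  0.        , 278.35448183, 188.63048349],
       [  0.        ,   0.        ,   1.        ]]), 'view': array([[ 4.20942989e-01, -9.07084291e-01, -2.25591141e-03,
        -5.73495725e+02],
       [ 8.72711260e-01,  4.05667447e-01, -2.71678079e-01,
         3.53960728e+01],
       [ 2.47350067e-01,  1.12392223e-01,  9.62385543e-01,
        -3.78196521e+02],
       [ 0.00000000e+00,  0.00000000e+00,  0.00000000e+00,
         1.00000000e+00]])}
```

View pics/scene0.png

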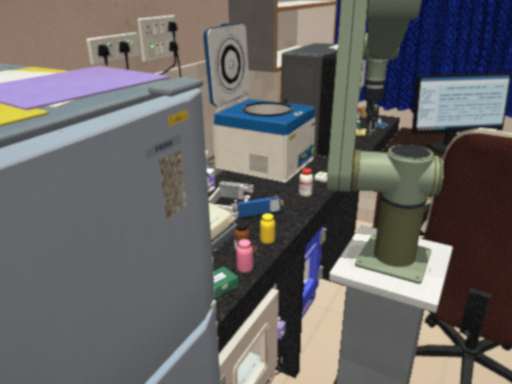

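View pics/top0.png

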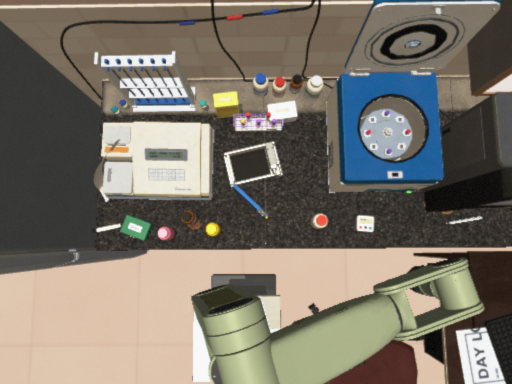

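View pics/wrist0.png

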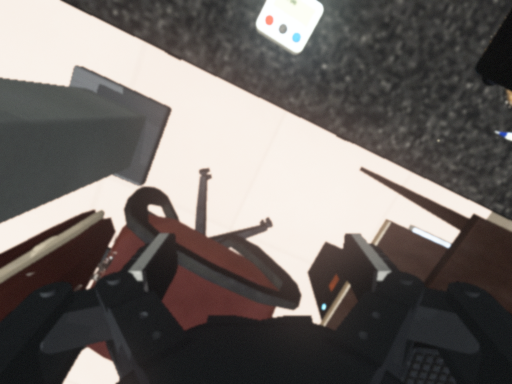

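```bash
cat > h.py <<'E'
from workcell import *
import numpy as np, cv2
def ray(n,u,v,cal=None):
    c=cal or get_calibration(n); K=c["camera_matrix"]; V=c["view"]
    p=cv2.undistortPoints(np.array([[[u,v]]],float),K,None)[0,0]
    d=V[:3,:3].T@np.array([p[0],-p[1],-1.]); o=-V[:3,:3].T@V[:3,3]
    return o,d
def onz(n,u,v,z,cal=None):
    o,d=ray(n,u,v,cal); return o+d*(z-o[2])/d[2]
def proj(n,P,cal=None):
    c=cal or get_calibration(n); K=c["camera_matrix"]; V=c["view"]
    q=V[:3,:3]@np.array(P,float)+V[:3,3]; q=np.array([q[0],-q[1],-q[2]]); r=K@q; return r[:2]/r[2]
def crop(im,x0,y0,x1,y1,s,name):
    cv2.imwrite("pics/"+name,cv2.resize(im[y0:y1,x0:x1],None,fx=s,fy=s,interpolation=cv2.INTER_CUBIC))
E
python3 - <<'E'
from h import *
im=cv2.imread("pics/top0.png"); crop(im,100,130,300,250,4,"top0a.png")
im=cv2.imread("pics/scene0.png"); crop(im,200,150,340,300,4,"scene0a.png")
for n,u,v,z in [("bottle",190,216,80),("bay tl",226,158,45)]: print(n,onz("top",u,v,z))
E
```

```text
bottle [440.41537809 158.69355051  80.        ]
bay tl [657.75362472  33.64727798  45.        ]
```

View pics/top0a.png

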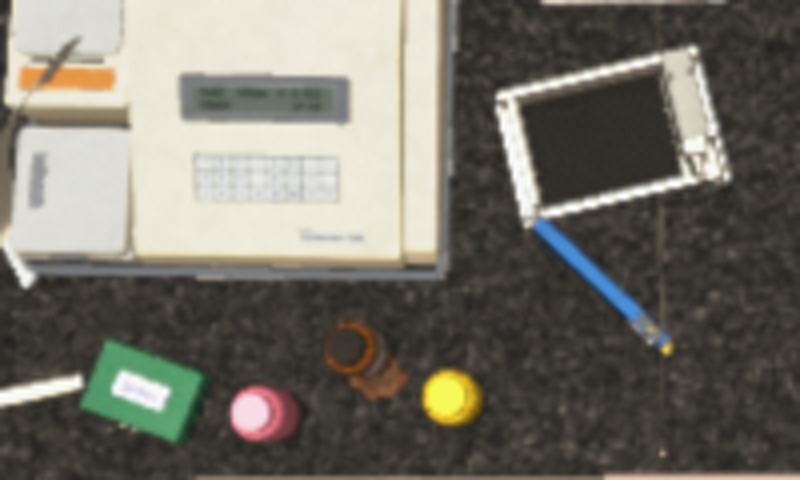

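View pics/scene0a.png

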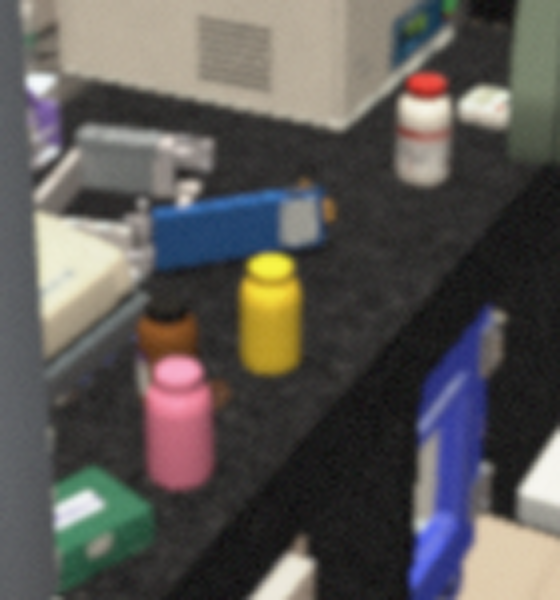

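```bash
python3 - <<'E'
from h import *
f=lambda x,y:(100+(x+.5)/4-.5,130+(y+.5)/4-.5)
L=[("cap",349,347,90),("pinkcap",251,414,90),("yelcap",449,396,90),("red?",0,0,0),
("bTL",503,95,45),("bBL",530,220,45),("bTR",693,52,45),("bBR",725,177,45),("iTL",522,112,45),("iTR",660,72,45),("iBR",683,172,45),("iBL",540,210,45),
("gateH",537,222,64),("gateF",668,345,64),("anR",445,275,0),("anL",30,275,0),("edge",400,475,0)]
for n,x,y,z in L: print(n,onz("top",*f(x,y),z).round(1))
print("red",onz("top",320,221,102).round(1))
from scipy.spatial.transform import Rotation as R
s=read_state(); T=R.from_euler('xyz',s['ee_rot']).as_matrix(); print(T)
V=get_calibration("wrist")["view"]; o=-V[:3,:3].T@V[:3,3]; print(T.T@(o-s['eef_pos']))
V=get_calibration("top")["view"]; print(-V[:3,:3].T@V[:3,3])
E
```

```text
cap [438.5 168.   90. ]
pinkcap [380.3 253.3  90. ]
yelcap [394.7  79.3  90. ]
red? [785.1 529.3   0. ]
bTL [675.4  36.   45. ]
bBL [557.4  10.9  45. ]
bTR [ 714.8 -141.5   45. ]
bBR [ 596.  -169.4   45. ]
iTL [659.   18.3  45. ]
iTR [ 695.9 -110.5   45. ]
iBR [ 601.  -130.7   45. ]
iBL [566.6   1.7  45. ]
gateH [552.6   3.3  64. ]
gateF [ 439.7 -114.4   64. ]
anR [512.2  94.4   0. ]
anL [515.5 489.    0. ]
edge [324.8 135.2   0. ]
red [ 417.8 -299.2  102. ]
[[-4.99053061e-04  4.21247740e-01 -9.06945474e-01]
 [ 1.68324130e-03 -9.06943948e-01 -4.21247957e-01]
 [-9.99998459e-01 -1.73683316e-03 -2.56448441e-04]]
[-120.0328984    -0.24880068  -68.46141618]
[ 347.31108426  -77.36527751 1421.32085845]
```

step_arm(
  steps=[
    [[1,0.0175,0.0355,0.006,0,0,-1.92],[1,0.0175,0.0355,0.006,0,0,-1.92],[1,0.0175,0.0355,0.006,0,0,-1.92],[1,0.0175,0.0355,0.006,0,0,-1.92],[1,0.0175,0.0355,0.006,0,0,-1.92],[1,0.0175,0.0355,0.006,0,0,-1.92],[1,0.0175,0.0355,0.006,0,0,-1.92],[1,0.0175,0.0355,0.006,0,0,-1.92],[1,0.0175,0.0355,0.006,0,0,-1.92],[1,0.0175,0.0355,0.006,0,0,-1.92],[1,0.0175,0.0355,0.006,0,0,-1.92],[1,0.0175,0.0355,0.006,0,0,-1.92],[1,0.0175,0.0355,0.006,0,0,-1.92],[1,0,0,0,0,0,0],[1,0,0,0,0,0,0]],
  ],
)

```text
t: 1.4
eef_pos: [470.2, -58.1, 331.4]
ee_rot: [1.677, 1.57, -1.46]
wrist_force: [0.2, -0.0, 0.5]
finger_gap: 85.4
```

```bash
python3 - <<'E'
from h import *
import pickle
c=get_calibration("wrist"); im=snapshot("wrist")[...,::-1].copy(); pickle.dump(c,open("w1.pkl","wb"))
cv2.imwrite("pics/w1raw.png",im); crop(im,0,0,512,384,1.5,"w1.png")
s=read_state();print(s['t'],s['eef_pos'],s['ee_rot'])
E
```

```text
1.45 [469.56538457 -59.39957219 330.92987449] [ 0.48296553  1.56977434 -2.65686286]
```

View pics/w1.png

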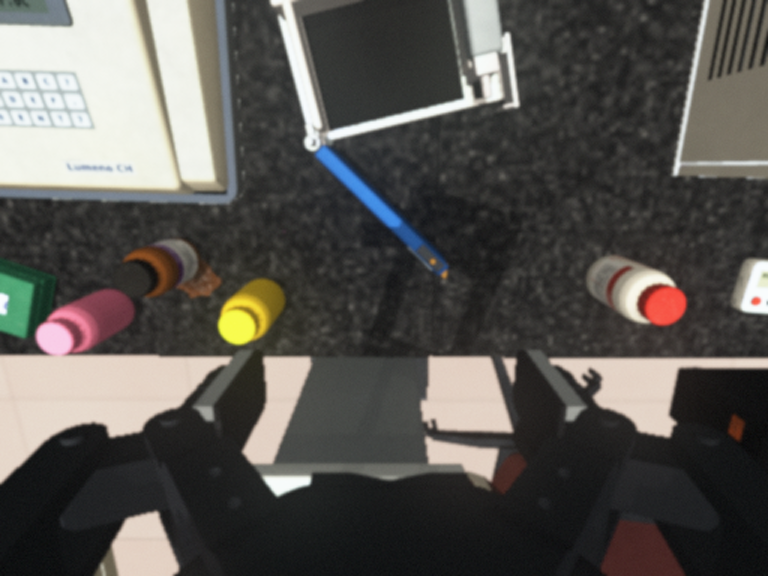

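```bash
python3 - <<'E'
from h import *
import pickle
c=pickle.load(open("w1.pkl","rb"))
f=lambda x,y:((x+.5)/1.5-.5,(y+.5)/1.5-.5)
for n,x,y,z in [("fFL",328,128,6),("fFR",467,97,6),("fBL",303,18,6),("fBR",446,-2,6),("hinge",313,142,72),("hinge64",322,152,64),("free",440,272,64),("sillL",330,140,6),("sillR",477,108,6),("sillR45",477,108,45),("FLout45",318,130,45)]:
    print(n,onz("wrist",*f(x,y),z,c).round(1))
# bottle: cap in wrist occluded; bottle body base seen
print("brown base",onz("wrist",*f(178,258),0,c).round(1))
im=cv2.imread("pics/w1raw.png"); crop(im,170,0,360,110,4,"w1a.png"); crop(im,60,140,200,250,5,"w1b.png")
im=cv2.imread("pics/top0.png"); crop(im,218,136,292,224,8,"top0b.png")
E
```

```text
fFL [574.2   3.8   6. ]
fFR [ 603.4 -134.1    6. ]
fBL [671.3  23.8   6. ]
fBR [ 688.2 -109.9    6. ]
hinge [557.5   8.   72. ]
hinge64 [549.5   1.8  64. ]
free [ 440.4 -106.7   64. ]
sillL [562.8   2.2   6. ]
sillR [ 593.4 -144.5    6. ]
sillR45 [ 588.6 -136.9   45. ]
FLout45 [569.3   7.6  45. ]
brown base [438.9 175.2   0. ]
```

View pics/w1a.png

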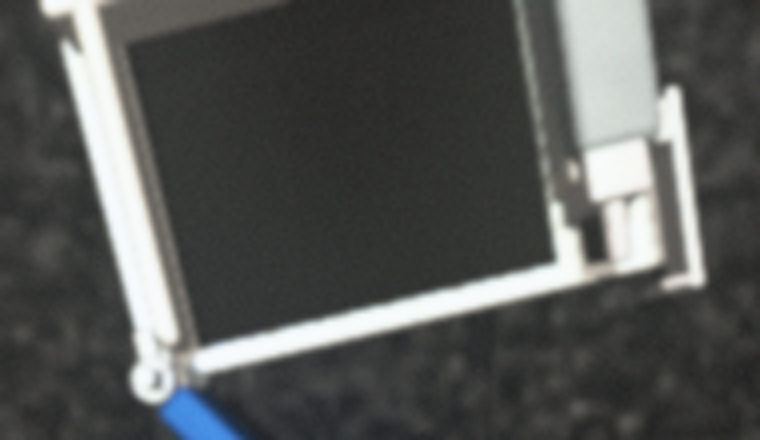

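View pics/w1b.png

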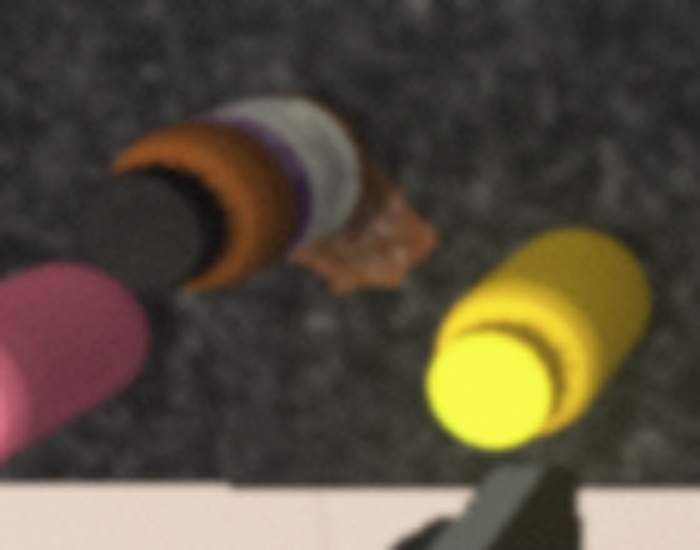

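View pics/top0b.png

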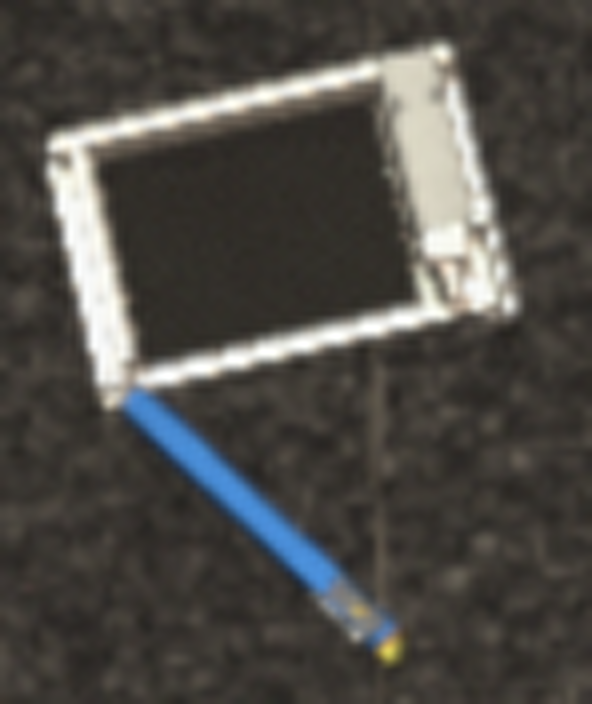

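```bash
python3 - <<'E'
from h import *
import pickle
c=pickle.load(open("w1.pkl","rb"))
w=lambda x,y:(170+(x+.5)/4-.5,(y+.5)/4-.5)
t=lambda x,y:(218+(x+.5)/8-.5,136+(y+.5)/8-.5)
a=-0.0
for n,x,y,z in [("FL",200,347,6),("FR",552,262,6),("BL",130,44,6),("hinge",150,380,72)]: print("w",n,onz("wrist",*w(x,y),z,c).round(1))
for n,x,y,z in [("FL",138,365,6),("FR",415,302,6),("BL",100,157,6),("BR",382,97,6),("hinge",112,395,72),("gfree",385,630,64),("pin",392,650,72)]: print("t",n,onz("top",*t(x,y),z).round(1))
# bottle two-view
ww=lambda x,y:(60+(x+.5)/5-.5,140+(y+.5)/5-.5)
print("cap w",onz("wrist",*ww(145,228),90,c),"shoulder",onz("wrist",*ww(228,212),75,c))
print("yel cap",onz("wrist",*ww(490,390),90,c))
E
```

```text
w FL [572.5   2.2   6. ]
w FR [ 602.6 -128.9    6. ]
w BL [672.8  23.3   6. ]
w hinge [557.3   9.8  72. ]
t FL [576.4   3.2   6. ]
t FR [ 605.6 -128.6    6. ]
t BL [677.4  21.2   6. ]
t BR [ 705.5 -114.1    6. ]
t hinge [552.1  11.2  72. ]
t gfree [ 445.4 -111.1   64. ]
t pin [ 435.8 -113.9   72. ]
cap w [440.25679652 171.38014122  90.        ] shoulder [440.89892556 156.96924471  75.        ]
yel cap [393.96887716  83.06625407  90.        ]
```

step_arm(
  steps=[
    [[1,-0.0043,0.0327,-0.0188,0,0,0],[1,-0.0043,0.0327,-0.0188,0,0,0],[1,-0.0043,0.0327,-0.0188,0,0,0],[1,-0.0043,0.0327,-0.0188,0,0,0],[1,-0.0043,0.0327,-0.0188,0,0,0],[1,-0.0043,0.0327,-0.0188,0,0,0],[1,-0.0043,0.0327,-0.0188,0,0,0],[1,0,0,0,0,0,0],[1,0,0,0,0,0,0]],
  ],
)

```text
t: 2.2
eef_pos: [438.1, 168.2, 197.8]
ee_rot: [0.35, 1.566, -2.791]
wrist_force: [-0.1, -0.3, 0.3]
finger_gap: 85.2
```

```bash
python3 - <<'E'
from h import *
import pickle
from scipy.spatial.transform import Rotation as R
c=get_calibration("wrist"); im=snapshot("wrist")[...,::-1].copy(); pickle.dump(c,open("w2.pkl","wb"))
cv2.imwrite("pics/w2raw.png",im); crop(im,0,0,512,384,1.5,"w2.png")
s=read_state();print(s['t'],s['eef_pos'],R.from_euler('xyz',s['ee_rot']).as_matrix().round(3))
p=s['eef_pos']; print(proj("wrist",[p[0],p[1],50],c)*1.5)
im=snapshot("top")[...,::-1].copy();crop(im,100,130,300,280,4,"top2.png")
E
```

```text
2.25 [439.33846915 167.5936992  199.02872986] [[-0.002 -0.001 -1.   ]
 [-0.001 -1.     0.001]
 [-1.     0.001  0.002]]
[389.78104165 269.50706164]
```

View pics/w2.png

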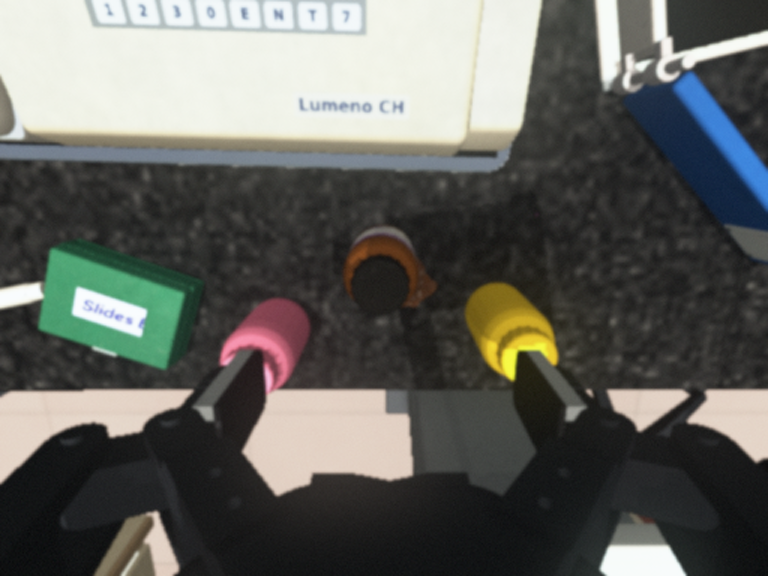

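View pics/top2.png

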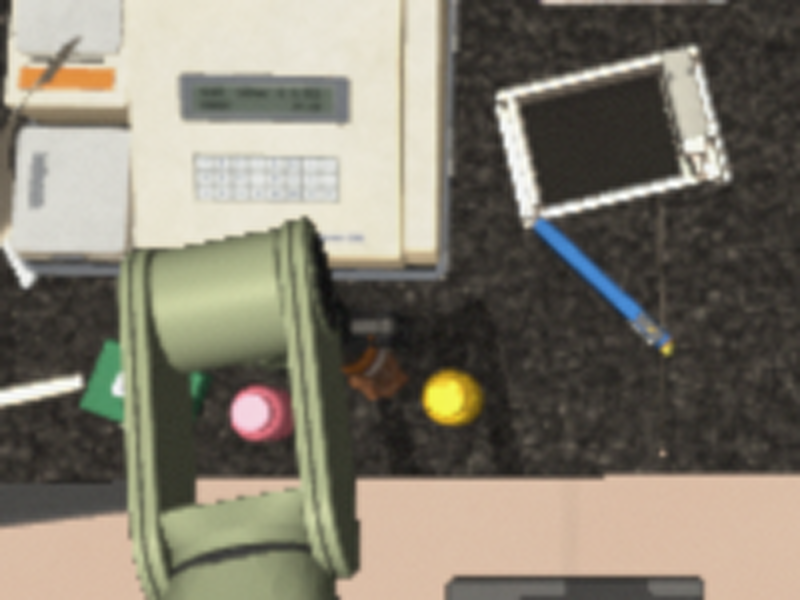

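```bash
python3 - <<'E'
from h import *
import pickle
c=pickle.load(open("w2.pkl","rb"))
f=lambda x,y:((x+.5)/1.5-.5,(y+.5)/1.5-.5)
for n,x,y,z in [("cap",379,286,90),("shoulder",381,272,75),("pinkbase",285,320,0),("yelbase",497,308,0),("anFront top",460,152,90)]: print(n,onz("wrist",*f(x,y),z,c).round(1))
E
```

```text
cap [439.9 174.   90. ]
shoulder [444.3 173.1  75. ]
pinkbase [384.7 252.7   0. ]
yelbase [394.9  81.3   0. ]
anFront top [512.6 131.4  90. ]
```

step_arm(
  steps=[
    [[1,0.0015,0.0035,-0.0296,0,0,0],[1,0,0,-0.0296,0,0,0],[1,0,0,-0.0296,0,0,0],[1,0,0,-0.0296,0,0,0],[1,0,0,-0.02,0,0,0],[1,0,0,-0.0096,0,0,0],[1,0,0,0,0,0,0],[0.7,0,0,0,0,0,0],[0.55,0,0,0,0,0,0],[0.4,0,0,0,0,0,0],[0.4,0,0,0,0,0,0],[0.4,0,0,0,0,0,0],[0.4,0,0,0,0,0,0]],
  ],
)

```text
t: 3.38
eef_pos: [443.3, 172.7, 53.8]
ee_rot: [-3.039, 1.566, 0.102]
wrist_force: [0.2, 0.1, 6.4]
finger_gap: 47.0
```

```bash
python3 - <<'E'
from h import *
im=snapshot("wrist")[...,::-1].copy(); crop(im,0,0,512,384,1.5,"w3.png")
s=read_state();print(s)
E
```

```text
{'t': 3.4333, 'joints': array([ 1.89650924e-01,  2.70145109e-01,  1.93933487e+00, -5.89027351e-04,
        9.27299570e-01,  1.76123780e+00]), 'qvel': array([ 0.00014725,  0.0010054 ,  0.00021439,  0.00115132,  0.00106277,
       -0.00094967]), 'joint_torque': array([  0.51287256, -30.05794287, -19.02769089,   0.21685698,
        -0.08722038,  -0.05334391]), 'eef_pos': array([443.25152448, 172.71832654,  53.81937216]), 'ee_rot': array([-3.04909547,  1.56596013,  0.09205892]), 'wrist_force': array([-0.12237443, -1.18539923,  6.43431504]), 'moment': array([-0.18942395,  0.01777919, -0.06348985]), 'finger_gap': 46.90847303532737}
```

View pics/w3.png

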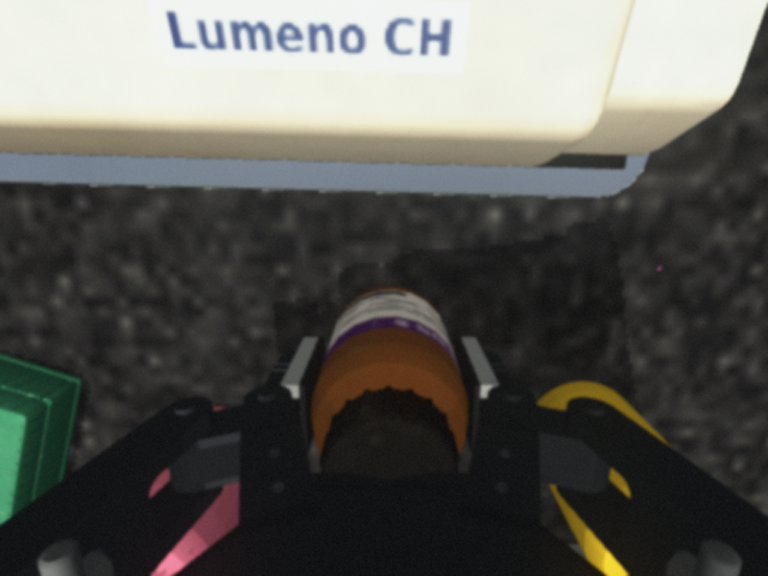

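step_arm(
  steps=[
    [[0.4,0,0,0.015,0,0,0],[0.4,0,0,0.03,0,0,0],[0.4,0,0,0.035,0,0,0],[0.4,0,0,0.035,0,0,0],[0.4,0,0,0.035,0,0,0],[0.4,0.0124,-0.0142,0,0,0,0],[0.4,0.0249,-0.0285,0,0,0,1.5],[0.4,0.0249,-0.0285,0,0,0,1.5],[0.4,0.0249,-0.0285,0,0,0,1.5],[0.4,0.0249,-0.0285,0,0,0,1.5],[0.4,0.0249,-0.0285,0,0,0,1.5],[0.4,0.0249,-0.0285,0,0,0,1.5],[0.4,0.0249,-0.0285,0,0,0,1.5],[0.4,0.0124,-0.0142,0,0,0,1.5],[0.4,0,0,0,0,0,0],[0.4,0,0,0,0,0,0]],
  ],
)

```text
t: 4.77
eef_pos: [640.2, -56.2, 201.4]
ee_rot: [-0.86, 1.57, 2.488]
wrist_force: [-0.8, -0.1, -1.0]
finger_gap: 47.0
```

```bash
python3 - <<'E'
from h import *
import pickle
c=get_calibration("wrist")
im=snapshot("wrist")[...,::-1].copy(); crop(im,0,0,512,384,1.5,"w4.png")
s=read_state();print(s['t'],s['eef_pos'],s['wrist_force'],s['finger_gap'])
from scipy.spatial.transform import Rotation as R
print(R.from_euler('xyz',s['ee_rot']).as_matrix().round(3)); pickle.dump(c,open("w4.pkl","wb"))
im=snapshot("top")[...,::-1].copy();crop(im,160,110,320,240,5,"top4.png")
im=snapshot("scene")[...,::-1].copy(); crop(im,180,100,340,250,4,"scene4.png")
E
```

```text
4.8167 [639.57003797 -55.11708115 201.31312203] [-0.29369208 -0.26391582  0.09305039] 46.647587027027285
[[-0.001  0.207 -0.978]
 [ 0.001 -0.978 -0.207]
 [-1.    -0.001  0.001]]
```

View pics/w4.png

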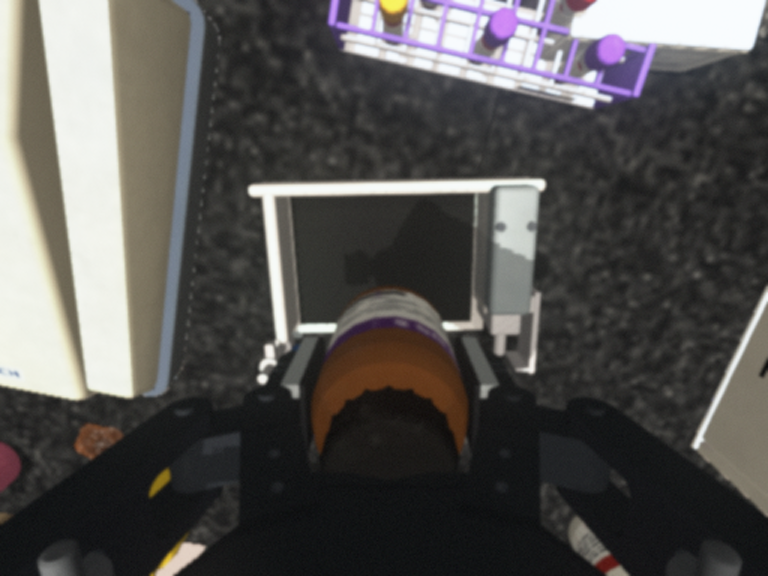

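View pics/scene4.png

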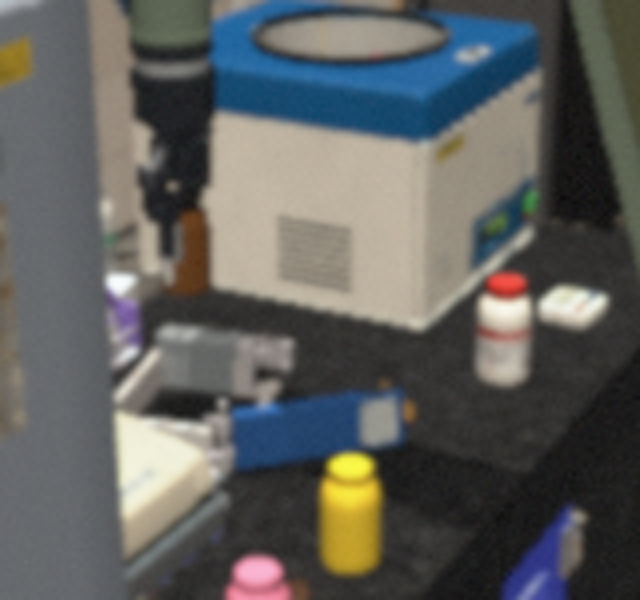

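View pics/top4.png

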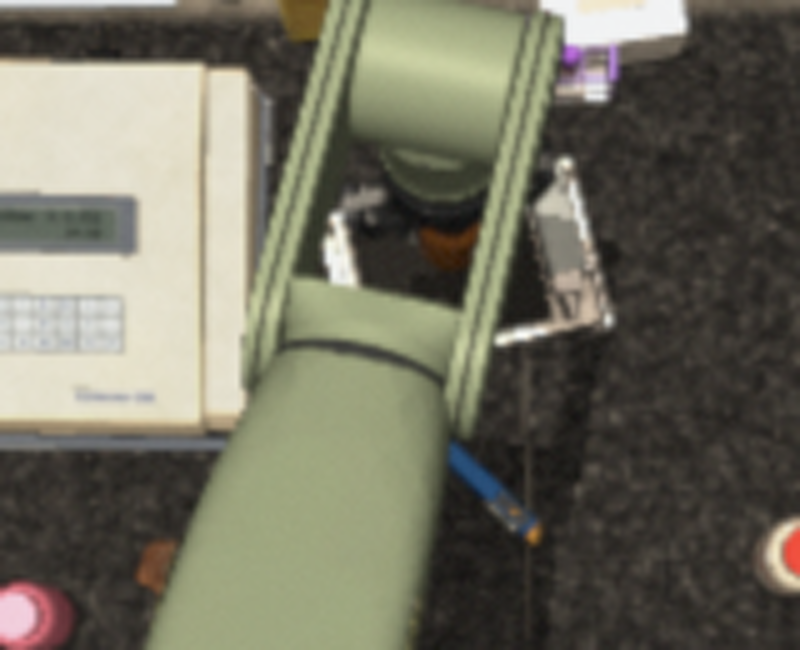

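```bash
python3 - <<'E'
from h import *
import pickle
c=pickle.load(open("w4.pkl","rb"))
f=lambda x,y:((x+.5)/1.5-.5,(y+.5)/1.5-.5)
P=[onz("wrist",*f(x,y),6,c) for x,y in [(294,196),(475,193),(470,320),(303,322)]]
print(np.round(P,1),np.mean(P,0)); b=(P[0]+P[1])/2; print(b-50*np.array([.978,.207,0]))
E
```

```text
[[ 671.    22.8    6. ]
 [ 700.6 -108.     6. ]
 [ 602.9 -130.1    6. ]
 [ 573.6    1.3    6. ]] [637.02190882 -53.49096154   6.        ]
[636.89408534 -52.95483763   6.        ]
```

step_arm(
  steps=[
    [[0.4,0,0,-0.015,0,0,0],[0.4,0,0,-0.03,0,0,0],[0.4,0,0,-0.03,0,0,0],[0.4,0,0,-0.03,0,0,0],[0.4,0,0,-0.02,0,0,0],[0.4,0,0,-0.011,0,0,0],[0.4,0,0,0,0,0,0],[0.4,0,0,0,0,0,0]],
  ],
)

```text
t: 5.58
eef_pos: [640.0, -54.7, 66.0]
ee_rot: [-0.74, 1.571, 2.612]
wrist_force: [0.0, 0.2, -0.7]
finger_gap: 47.0
```

```bash
python3 - <<'E'
from h import *
im=snapshot("wrist")[...,::-1].copy(); crop(im,0,0,512,384,1.5,"w5.png")
s=read_state();print(s['t'],s['eef_pos'],s['wrist_force'],s['finger_gap'])
im=snapshot("scene")[...,::-1].copy(); crop(im,180,100,340,250,4,"scene5.png")
E
```

```text
5.6333 [641.22955746 -55.17264428  67.36235873] [ 0.1526453  -0.47517161 -0.25517384] 47.12631245288419
```

View pics/w5.png

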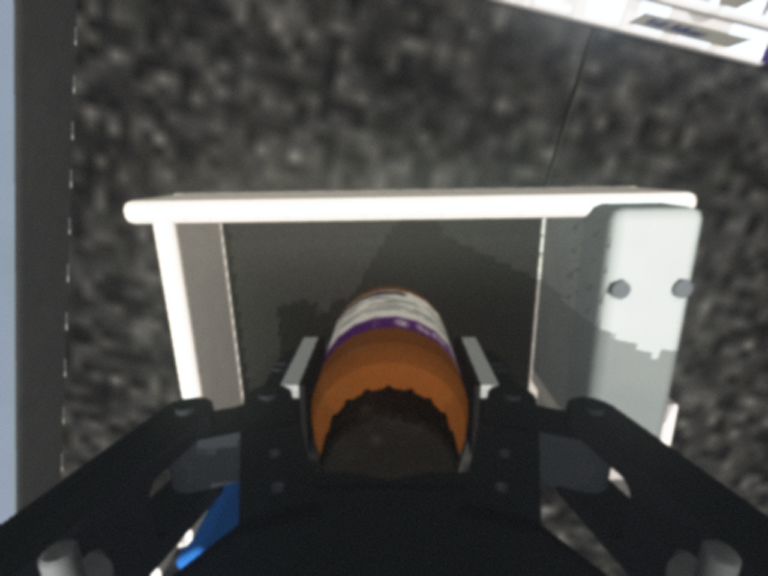

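View pics/scene5.png

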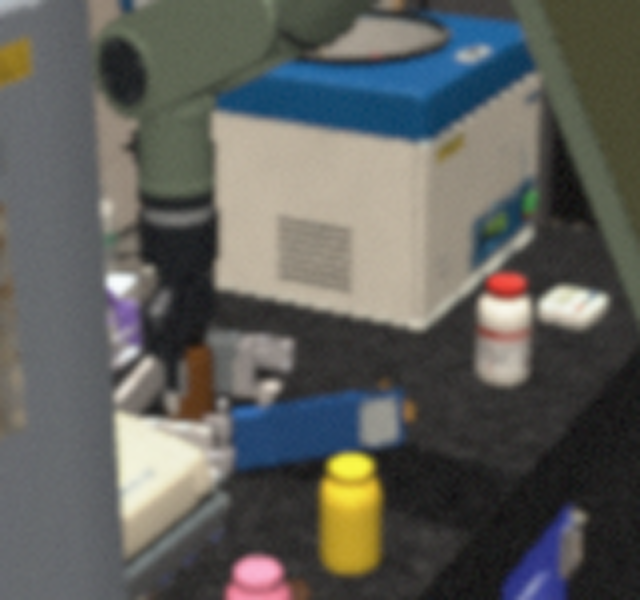

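step_arm(
  steps=[
    [[0.4,0,0,-0.002,0,0,0],[0.4,0,0,-0.002,0,0,0],[0.4,0,0,-0.001,0,0,0],[0.4,0,0,0,0,0,0],[0.4,0,0,0,0,0,0]],
  ],
)

```text
t: 6.1
eef_pos: [640.2, -55.6, 60.8]
ee_rot: [-3.094, 1.571, 0.257]
wrist_force: [0.7, -0.3, -0.9]
finger_gap: 46.8
```

step_arm(
  steps=[
    [[0.4,0,0,-0.001,0,0,0],[0.4,0,0,0,0,0,0]],
  ],
)

```text
t: 6.27
eef_pos: [640.4, -55.6, 60.0]
ee_rot: [2.68, 1.57, -0.253]
wrist_force: [-0.7, -0.2, 0.9]
finger_gap: 46.9
```

step_arm(
  steps=[
    [[0.4,0,0,-0.001,0,0,0],[0.4,0,0,0,0,0,0]],
  ],
)

```text
t: 6.43
eef_pos: [640.5, -55.6, 59.9]
ee_rot: [2.26, 1.571, -0.673]
wrist_force: [-2.8, -0.1, 6.1]
finger_gap: 46.9
```

step_arm(
  steps=[
    [[0.58,0,0,0,0,0,0],[0.62,0,0,0,0,0,0],[0.7,0,0,0,0,0,0],[0.78,0,0,0,0,0,0],[0.78,0,0,0,0,0,0],[0.78,0,0,0,0,0,0]],
  ],
)

```text
t: 6.93
eef_pos: [640.1, -55.5, 58.5]
ee_rot: [-0.392, 1.571, 2.958]
wrist_force: [0.4, 0.0, 0.5]
finger_gap: 67.1
```

```bash
python3 - <<'E'
from h import *
im=snapshot("wrist")[...,::-1].copy(); crop(im,0,0,512,384,1.5,"w6.png")
s=read_state();print(s['t'],s['eef_pos'],s['wrist_force'],s['finger_gap'])
E
```

```text
6.9833 [640.11994123 -55.47404533  58.48860908] [ 0.29726773  0.60359875 -1.18212985] 66.45770338422378
```

View pics/w6.png

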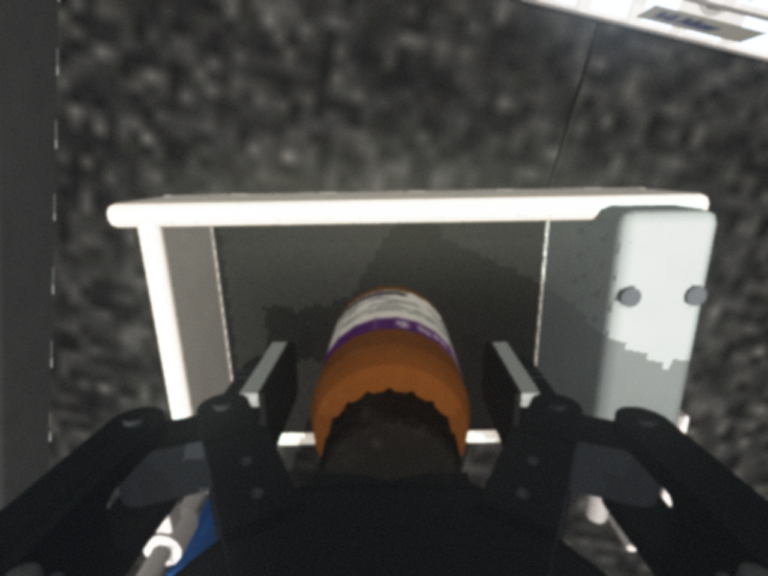

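step_arm(
  steps=[
    [[0.78,0,0,0.01,0,0,0],[0.78,0,0,0.02,0,0,0],[0.78,0,0,0.035,0,0,0],[0.78,0,0,0.035,0,0,0],[0.78,0,0,0.04,0,0,0],[0,-0.0223,0,0,0,0,-5.5],[0,-0.0223,0,0,0,0,-5.5],[0,-0.0223,0,0,0,0,-5.5],[0,-0.0223,0,0,0,0,-5.5],[0,-0.0223,0,0,0,0,-5.5],[0,-0.0223,0,0,0,0,-5.5],[0,-0.0223,0,0,0,0,-5.5],[0,-0.0223,0,0,0,0,-5.5],[0,-0.0223,0,0,0,0,-5.5],[0,-0.0223,0,0,0,0,-6],[0,0,0,0,0,0,0],[0,0,0,0,0,0,0],[0,0,0,0,0,0,0]],
  ],
)

```text
t: 8.48
eef_pos: [418.2, -55.8, 199.7]
ee_rot: [-2.654, 1.568, -0.272]
wrist_force: [0.1, -0.7, 0.6]
finger_gap: 0.0
```

```bash
python3 - <<'E'
from h import *
import pickle
c=get_calibration("wrist")
im=snapshot("wrist")[...,::-1].copy(); cv2.imwrite("pics/w7raw.png",im);crop(im,0,0,512,384,1.5,"w7.png")
s=read_state();print(s['t'],s['eef_pos'],s['joints'],s['wrist_force'],s['finger_gap'])
from scipy.spatial.transform import Rotation as R
print(R.from_euler('xyz',s['ee_rot']).as_matrix().round(3)); pickle.dump(c,open("w7.pkl","wb"))
im=snapshot("top")[...,::-1].copy();crop(im,160,110,320,240,5,"top7.png")
E
```

```text
8.5333 [418.39627822 -55.79153109 199.54034237] [-3.38312056e-01 -7.49721430e-02  1.95769394e+00  1.24108754e-04
  1.25661125e+00  1.99145923e+00] [ 0.4168865   0.05742456 -0.27232623] 0.30276112830418744
[[ 0.002 -0.688 -0.726]
 [-0.001 -0.726  0.688]
 [-1.    -0.001 -0.002]]
```

View pics/w7.png

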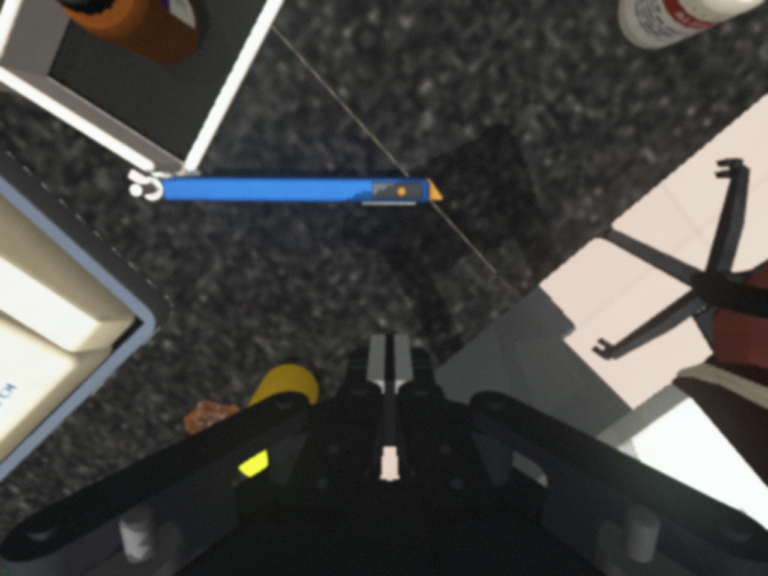

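View pics/top7.png

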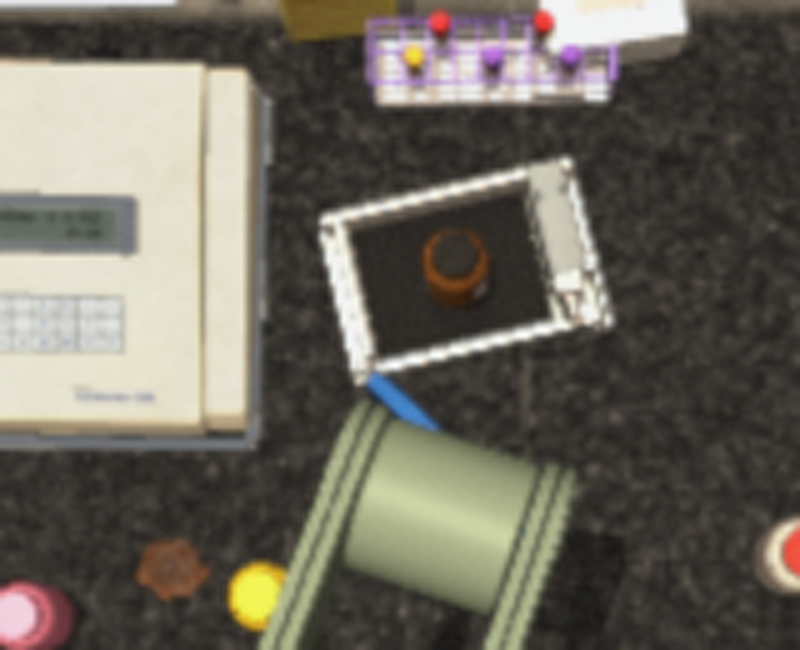

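```bash
python3 - <<'E'
from h import *
import pickle
c=pickle.load(open("w7.pkl","rb"))
f=lambda x,y:((x+.5)/1.5-.5,(y+.5)/1.5-.5)
t=lambda x,y:(160+(x+.5)/5-.5,110+(y+.5)/5-.5)
print("bottle cap",onz("top",*t(457,252),96).round(1))
for n,x,y,z in [("plateL",362,203,62),("plateR",415,204,62),("gl",165,201,64),("gr",430,203,64),("gtl",165,178,64),("gtr",430,180,64),("pivot",157,189,72)]:
  print(n,onz("wrist",*f(x,y),z,c).round(1))
E
```

```text
bottle cap [638.1 -60.   96. ]
plateL [463.4 -76.   62. ]
plateR [440.7 -99.   62. ]
gl [546.1   9.3  64. ]
gr [ 435.1 -106.    64. ]
gtl [554.6  -1.4  64. ]
gtr [ 445.2 -115.    64. ]
pivot [551.2   3.7  72. ]
```

step_arm(
  steps=[
    [[0,-0.0015,-0.0015,-0.03,0,0,0],[0,0,0,-0.035,0,0,0],[0,0,0,-0.035,0,0,0],[0,0,0,-0.035,0,0,0],[0,0,0,-0.018,0,0,0],[0,0,0,0,0,0,0],[0,0,0,0,0,0,0]],
  ],
)

```text
t: 9.17
eef_pos: [415.6, -56.8, 44.9]
ee_rot: [0.396, 1.568, 2.778]
wrist_force: [0.1, -0.1, 0.8]
finger_gap: 0.1
```

```bash
python3 - <<'E'
from h import *
im=snapshot("wrist")[...,::-1].copy();crop(im,0,0,512,384,1.5,"w8.png")
s=read_state();p=s['eef_pos'];print(s['t'],p,s['wrist_force'])
H=np.array([555,9.])
def pose(th,g):
    h=np.radians(-78)-th; u=np.array([np.cos(h),np.sin(h)]); n=np.array([np.cos(h-np.pi/2),np.sin(h-np.pi/2)])
    return H+145*u+(19+g)*n
prev=p[:2]; pt=.978
for th,g in [(.978,10),(.978,2),(.9,0),(.8,0),(.7,0),(.6,0),(.5,0),(.4,0),(.3,0),(.25,0),(.2,0),(.15,0),(.1,0),(.05,0),(0,0),(-.1,0)]:
    q=pose(th,g); print(th,q.round(1),(q-prev).round(1),np.degrees(pt-th).round(2)); prev=q; pt=th
E
```

```text
9.2167 [416.94817037 -57.30671276  46.23173851] [ 0.12596507 -0.06330443  0.53185221]
0.978 [433.4 -75.1] [ 16.4 -17.8] 0.0
0.978 [439.1 -80.6] [ 5.8 -5.6] 0.0
0.9 [448.  -90.7] [  8.9 -10. ] 4.47
0.8 [ 458.5 -100.9] [ 10.5 -10.2] 5.73
0.7 [ 469.9 -109.9] [11.5 -9.1] 5.73
0.6 [ 482.2 -117.8] [12.3 -7.9] 5.73
0.5 [ 495.3 -124.5] [13.  -6.6] 5.73
0.4 [ 508.9 -129.8] [13.6 -5.3] 5.73
0.3 [ 523.  -133.7] [14.1 -3.9] 5.73
0.25 [ 530.1 -135.1] [ 7.2 -1.4] 2.86
0.2 [ 537.4 -136.2] [ 7.2 -1.1] 2.86
0.15 [ 544.6 -136.9] [ 7.3 -0.7] 2.86
0.1 [ 552.  -137.2] [ 7.3 -0.3] 2.86
0.05 [ 559.3 -137.2] [7.3 0. ] 2.86
0 [ 566.6 -136.8] [7.3 0.4] 2.86
-0.1 [ 581.1 -134.9] [14.5  1.9] 5.73
```

View pics/w8.png

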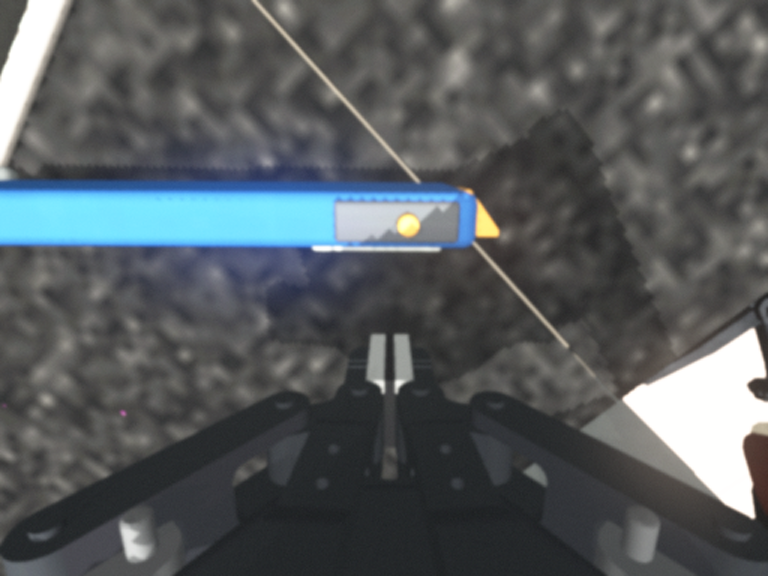

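step_arm(
  steps=[
    [[0,0.0041,-0.0045,0,0,0,0],[0,0.0041,-0.0045,0,0,0,0],[0,0.0041,-0.0045,0,0,0,0],[0,0.0041,-0.0045,0,0,0,0],[0,0.0029,-0.0028,0,0,0,0],[0,0.0029,-0.0028,0,0,0,0],[0,0.003,-0.0033,0,0,0,1.5],[0,0.003,-0.0033,0,0,0,1.5],[0,0.003,-0.0033,0,0,0,1.5],[0,0.0035,-0.0034,0,0,0,1.91],[0,0.0035,-0.0034,0,0,0,1.91],[0,0.0035,-0.0034,0,0,0,1.91],[0,0.0038,-0.003,0,0,0,1.91],[0,0.0038,-0.003,0,0,0,1.91],[0,0.0038,-0.003,0,0,0,1.91]],
  ],
)

```text
t: 10.47
eef_pos: [468.8, -110.0, 45.6]
ee_rot: [0.031, 1.57, 2.692]
wrist_force: [0.4, -0.7, 0.1]
finger_gap: -0.0
```

```bash
python3 - <<'E'
from h import *
im=snapshot("wrist")[...,::-1].copy();crop(im,0,0,512,384,1.5,"w9.png")
s=read_state();p=s['eef_pos'];print(s['t'],p,s['wrist_force'])
E
```

```text
10.5167 [ 469.9373741  -110.67330855   45.87135706] [ 0.05224292 -0.71174196  0.91262845]
```

View pics/w9.png

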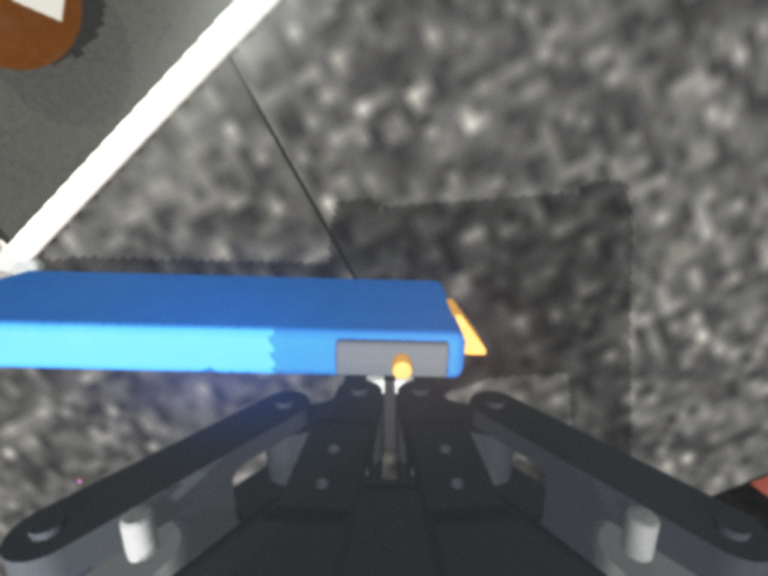

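step_arm(
  steps=[
    [[0,0.0031,-0.002,0,0,0,1.43],[0,0.0031,-0.002,0,0,0,1.43],[0,0.0031,-0.002,0,0,0,1.43],[0,0.0031,-0.002,0,0,0,1.43],[0,0.0033,-0.0017,0,0,0,1.43],[0,0.0033,-0.0017,0,0,0,1.43],[0,0.0032,-0.0016,0,0,0,1.43],[0,0.0032,-0.0016,0,0,0,1.43],[0,0.0034,-0.0013,0,0,0,1.43],[0,0.0034,-0.0013,0,0,0,1.43],[0,0.0034,-0.0013,0,0,0,1.43],[0,0.0034,-0.0013,0,0,0,1.43],[0,0.0035,-0.001,0,0,0,1.43],[0,0.0035,-0.001,0,0,0,1.43],[0,0.0035,-0.001,0,0,0,1.43],[0,0.0035,-0.001,0,0,0,1.43],[0,0,0,0,0,0,0]],
  ],
)

```text
t: 11.93
eef_pos: [522.8, -133.8, 45.9]
ee_rot: [2.912, 1.57, -0.31]
wrist_force: [-0.5, 0.2, 0.4]
finger_gap: -0.4
```

```bash
python3 - <<'E'
from h import *
im=snapshot("wrist")[...,::-1].copy();crop(im,0,0,512,384,1.5,"w10.png")
s=read_state();p=s['eef_pos'];print(s['t'],p,s['wrist_force'])
E
```

```text
11.9833 [ 522.36344263 -133.67205745   45.82218425] [0.31620516 0.20180937 0.31110473]
```

View pics/w10.png

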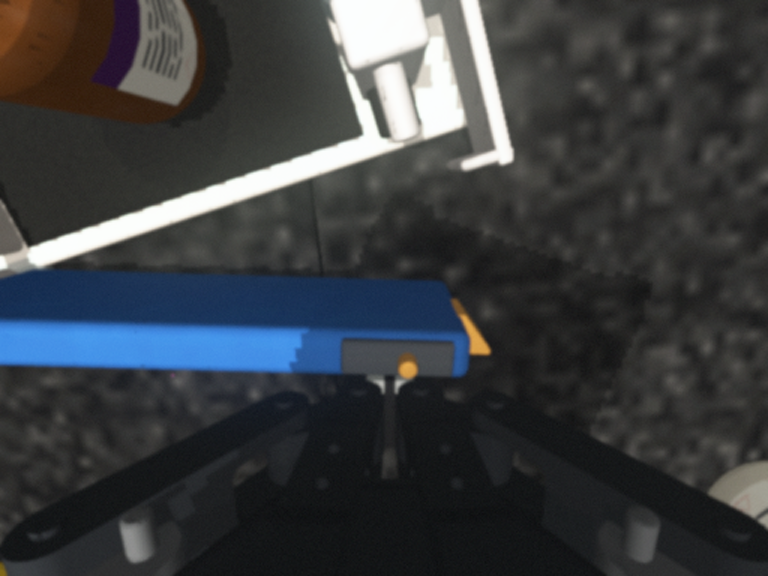

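step_arm(
  steps=[
    [[0,0.0018,-0.0004,0,0,0,0.72],[0,0.0018,-0.0004,0,0,0,0.72],[0,0.0018,-0.0003,0,0,0,0.72],[0,0.0018,-0.0003,0,0,0,0.72],[0,0.0018,-0.0003,0,0,0,0.72],[0,0.0018,-0.0003,0,0,0,0.72],[0,0.0018,-0.0003,0,0,0,0.72],[0,0.0018,-0.0002,0,0,0,0.72],[0,0,0,0,0,0,0]],
  ],
)

```text
t: 12.73
eef_pos: [536.7, -136.1, 45.8]
ee_rot: [2.905, 1.57, -0.217]
wrist_force: [-0.2, 0.3, -0.3]
finger_gap: 0.0
```

step_arm(
  steps=[
    [[0,0.001,-0.0001,0,0,0,0.4],[0,0.001,-0.0001,0,0,0,0.4],[0,0.001,-0.0001,0,0,0,0.4],[0,0,0,0,0,0,0]],
  ],
)

```text
t: 13.07
eef_pos: [539.4, -136.3, 45.7]
ee_rot: [3.061, 1.571, -0.04]
wrist_force: [0.3, -1.1, 0.6]
finger_gap: -0.4
```

step_arm(
  steps=[
    [[0,0.001,-0.0001,0,0,0,0.4],[0,0.001,-0.0001,0,0,0,0.4],[0,0.001,-0.0001,0,0,0,0.4],[0,0,0,0,0,0,0]],
  ],
)

```text
t: 13.4
eef_pos: [542.5, -136.6, 45.7]
ee_rot: [2.967, 1.57, -0.114]
wrist_force: [-0.4, 1.2, -0.4]
finger_gap: 0.2
```

```bash
python3 - <<'E'
from h import *
im=snapshot("wrist")[...,::-1].copy();crop(im,0,0,512,384,1.5,"w11.png")
s=read_state();p=s['eef_pos'];print(s['t'],p,s['wrist_force'])
E
```

```text
13.45 [ 542.36015538 -136.62007052   45.71734016] [-0.58659431  0.56502483  0.16511649]
```

View pics/w11.png

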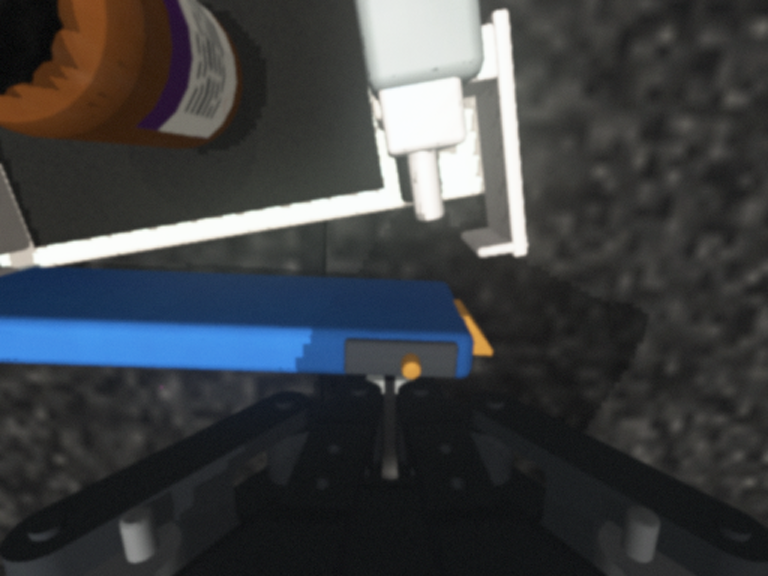

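step_arm(
  steps=[
    [[0,0.001,-0.0001,0,0,0,0.4],[0,0.001,0,0,0,0,0.4],[0,0.001,-0.0001,0,0,0,0.4],[0,0.001,0,0,0,0,0.4],[0,0,0,0,0,0,0]],
  ],
)

```text
t: 13.87
eef_pos: [546.5, -136.9, 45.7]
ee_rot: [2.926, 1.57, -0.127]
wrist_force: [0.2, 0.6, -0.4]
finger_gap: 0.3
```

step_arm(
  steps=[
    [[0,0.001,0,0,0,0,0.4],[0,0.001,0,0,0,0,0.4],[0,0.001,0,0,0,0,0.4],[0,0,0,0,0,0,0]],
  ],
)

```text
t: 14.2
eef_pos: [549.4, -136.8, 45.7]
ee_rot: [-3.135, 1.571, 0.116]
wrist_force: [-0.4, -0.6, -0.2]
finger_gap: 0.1
```

step_arm(
  steps=[
    [[0,0.001,0,0,0,0,0.4],[0,0.001,0,0,0,0,0.4],[0,0,0,0,0,0,0]],
  ],
)

```text
t: 14.45
eef_pos: [551.4, -136.8, 45.7]
ee_rot: [2.891, 1.571, -0.127]
wrist_force: [0.1, -0.1, -0.6]
finger_gap: 0.1
```

```bash
python3 - <<'E'
from h import *
im=snapshot("wrist")[...,::-1].copy();crop(im,0,0,512,384,1.5,"w12.png")
s=read_state();p=s['eef_pos'];print(s['t'],p,s['wrist_force'])
E
```

```text
14.5 [ 551.3691917  -136.79024403   45.71516007] [-0.19597136 -0.63928914  0.61753775]
```

View pics/w12.png

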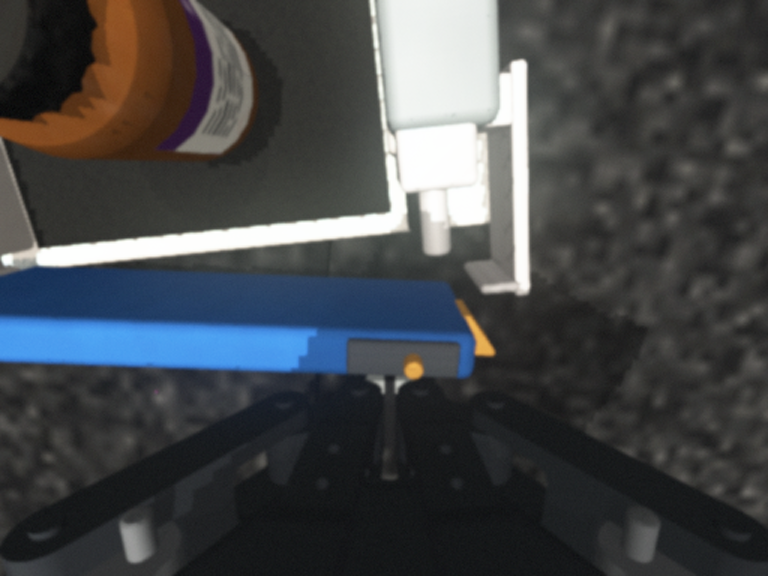

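step_arm(
  steps=[
    [[0,0.001,0,0,0,0,0.4],[0,0.001,0,0,0,0,0.4],[0,0,0,0,0,0,0]],
  ],
)

```text
t: 14.75
eef_pos: [553.4, -136.8, 45.7]
ee_rot: [2.869, 1.571, -0.135]
wrist_force: [0.4, 0.1, -1.0]
finger_gap: 0.2
```

step_arm(
  steps=[
    [[0,0.001,0,0,0,0,0.4],[0,0,0,0,0,0,0]],
  ],
)

```text
t: 14.92
eef_pos: [554.4, -136.8, 45.7]
ee_rot: [2.893, 1.571, -0.104]
wrist_force: [-0.1, 0.6, -1.3]
finger_gap: 0.2
```

step_arm(
  steps=[
    [[0,0.001,0,0,0,0,0.4],[0,0,0,0,0,0,0]],
  ],
)

```text
t: 15.08
eef_pos: [555.4, -136.8, 45.7]
ee_rot: [2.984, 1.571, -0.006]
wrist_force: [-0.2, -0.3, -0.3]
finger_gap: 0.1
```

step_arm(
  steps=[
    [[0,0.001,0,0,0,0,0.4],[0,0,0,0,0,0,0]],
  ],
)

```text
t: 15.25
eef_pos: [556.4, -136.8, 45.7]
ee_rot: [-3.113, 1.571, 0.187]
wrist_force: [-1.5, -0.1, -0.2]
finger_gap: -0.2
```

step_arm(
  steps=[
    [[0,0.001,0,0,0,0,0.4],[0,0,0,0,0,0,0]],
  ],
)

```text
t: 15.42
eef_pos: [557.4, -136.8, 45.7]
ee_rot: [-3.094, 1.571, 0.213]
wrist_force: [-0.4, -0.2, 0.3]
finger_gap: -0.2
```

step_arm(
  steps=[
    [[0,0.001,0,0,0,0,0.4],[0,0,0,0,0,0,0]],
  ],
)

```text
t: 15.58
eef_pos: [558.4, -136.8, 45.7]
ee_rot: [2.964, 1.571, -0.005]
wrist_force: [-0.4, 0.2, 0.5]
finger_gap: 0.1
```

step_arm(
  steps=[
    [[0,0.0005,0,0,0,0,0.2],[0,0,0,0,0,0,0]],
  ],
)

```text
t: 15.75
eef_pos: [558.8, -136.8, 45.7]
ee_rot: [-2.84, 1.571, 0.477]
wrist_force: [0.8, -0.3, 0.6]
finger_gap: 0.1
```

```bash
python3 - <<'E'
from h import *
im=snapshot("wrist")[...,::-1].copy();crop(im,0,0,512,384,1.5,"w13.png")
s=read_state();p=s['eef_pos'];print(s['t'],p,s['wrist_force'])
E
```

```text
15.8 [ 558.74131886 -136.81730379   45.67447806] [ 0.11166335 -0.57827473  0.52029114]
```

View pics/w13.png

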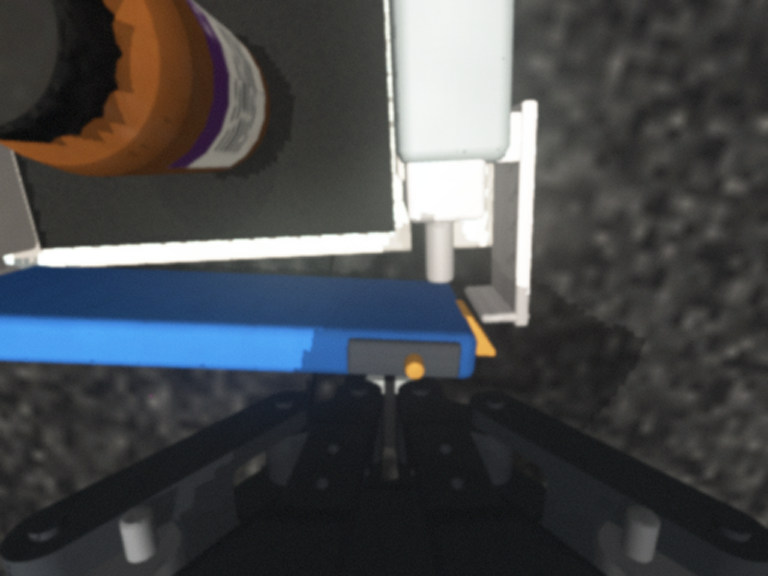

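step_arm(
  steps=[
    [[0,0.001,0,0,0,0,0.4],[0,0,0,0,0,0,0]],
  ],
)

```text
t: 15.97
eef_pos: [559.9, -136.8, 45.7]
ee_rot: [3.025, 1.571, 0.066]
wrist_force: [0.9, 0.6, 0.0]
finger_gap: 0.2
```

step_arm(
  steps=[
    [[0,0.001,0,0,0,0,0.4],[0,0,0,0,0,0,0]],
  ],
)

```text
t: 16.13
eef_pos: [560.9, -136.8, 45.7]
ee_rot: [3.063, 1.571, 0.111]
wrist_force: [-0.6, -0.2, 0.0]
finger_gap: 0.3
```

step_arm(
  steps=[
    [[0,0.001,0,0,0,0,0.4],[0,0,0,0,0,0,0]],
  ],
)

```text
t: 16.3
eef_pos: [561.5, -136.8, 45.7]
ee_rot: [-0.25, 1.57, 3.089]
wrist_force: [-1.5, 0.4, 0.9]
finger_gap: -0.1
```

step_arm(
  steps=[
    [[0,0.0005,0,0,0,0,0.2],[0,0,0,0,0,0,0]],
  ],
)

```text
t: 16.47
eef_pos: [561.8, -136.8, 45.6]
ee_rot: [-0.287, 1.57, 3.055]
wrist_force: [-1.9, -0.6, 1.6]
finger_gap: 0.1
```

step_arm(
  steps=[
    [[0,0.0008,0,0,0,0,0.2],[0,0,0,0,0,0,0]],
  ],
)

```text
t: 16.63
eef_pos: [562.7, -136.8, 45.6]
ee_rot: [-0.45, 1.57, 2.895]
wrist_force: [-2.5, 0.3, 0.6]
finger_gap: -0.3
```

step_arm(
  steps=[
    [[0,0.0008,0,0,0,0,0.2],[0,0,0,0,0,0,0]],
  ],
)

```text
t: 16.8
eef_pos: [563.6, -136.7, 45.6]
ee_rot: [-0.586, 1.57, 2.763]
wrist_force: [-2.8, 1.0, 1.6]
finger_gap: -0.4
```

step_arm(
  steps=[
    [[0,0.0008,0,0,0,0,0.2],[0,0,0,0,0,0,0]],
  ],
)

```text
t: 16.97
eef_pos: [564.5, -136.7, 45.6]
ee_rot: [-0.76, 1.57, 2.592]
wrist_force: [-2.9, 0.7, 1.4]
finger_gap: 0.2
```

step_arm(
  steps=[
    [[0,0.0005,0,0,0,0,0.2],[0,0,0,0,0,0,0]],
  ],
)

```text
t: 17.13
eef_pos: [564.9, -136.6, 45.6]
ee_rot: [-0.727, 1.57, 2.629]
wrist_force: [-3.5, 1.3, 2.7]
finger_gap: -0.3
```

step_arm(
  steps=[
    [[0,0.0006,0,0,0,0,0.2],[0,0,0,0,0,0,0]],
  ],
)

```text
t: 17.3
eef_pos: [565.6, -136.6, 45.6]
ee_rot: [-0.956, 1.57, 2.404]
wrist_force: [-4.6, 1.3, 2.1]
finger_gap: 0.0
```

step_arm(
  steps=[
    [[0,0.0006,0,0,0,0,0.2],[0,0,0,0,0,0,0]],
  ],
)

```text
t: 17.47
eef_pos: [566.2, -136.6, 45.6]
ee_rot: [-0.988, 1.57, 2.375]
wrist_force: [-4.1, 0.7, 3.6]
finger_gap: 0.4
```

step_arm(
  steps=[
    [[0,0.0006,0,0,0,0,0.2],[0,0,0,0,0,0,0]],
  ],
)

```text
t: 17.63
eef_pos: [566.8, -136.6, 45.6]
ee_rot: [-0.997, 1.57, 2.369]
wrist_force: [-3.9, 1.7, 2.3]
finger_gap: 0.2
```

step_arm(
  steps=[
    [[0,0.0005,0,0,0,0,0.2],[0,0,0,0,0,0,0]],
  ],
)

```text
t: 17.8
eef_pos: [567.2, -136.6, 45.6]
ee_rot: [-0.879, 1.57, 2.491]
wrist_force: [-3.9, 1.9, 1.3]
finger_gap: -0.3
```

step_arm(
  steps=[
    [[0,0.0006,0,0,0,0,0.2],[0,0,0,0,0,0,0]],
  ],
)

```text
t: 17.97
eef_pos: [567.8, -136.6, 45.6]
ee_rot: [-0.879, 1.57, 2.494]
wrist_force: [-3.7, 1.2, 2.8]
finger_gap: 0.0
```

step_arm(
  steps=[
    [[0,0.0006,0,0,0,0,0.2],[0,0,0,0,0,0,0]],
  ],
)

```text
t: 18.13
eef_pos: [568.3, -136.6, 45.5]
ee_rot: [-0.746, 1.57, 2.63]
wrist_force: [-4.3, 0.4, 2.4]
finger_gap: -0.3
```

step_arm(
  steps=[
    [[0,0.0005,0,0,0,0,0.2],[0,0,0,0,0,0,0]],
  ],
)

```text
t: 18.3
eef_pos: [568.7, -136.6, 45.5]
ee_rot: [-0.684, 1.57, 2.696]
wrist_force: [-5.7, 1.6, 2.6]
finger_gap: -0.3
```

```bash
python3 - <<'E'
from h import *
im=snapshot("wrist")[...,::-1].copy();crop(im,0,0,512,384,1.5,"w14.png")
s=read_state();p=s['eef_pos'];print(s['t'],p,s['wrist_force'])
E
```

```text
18.35 [ 568.73593623 -136.56056248   45.50916863] [-4.9134715   3.04004946  2.43513556]
```

View pics/w14.png

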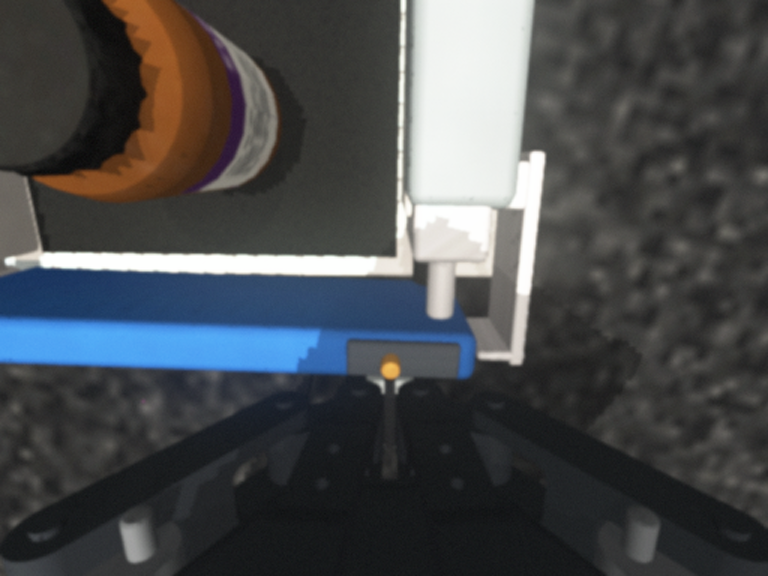

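step_arm(
  steps=[
    [[0,0.0005,0,0,0,0,0.2],[0,0,0,0,0,0,0]],
  ],
)

```text
t: 18.52
eef_pos: [569.8, -136.7, 45.5]
ee_rot: [-3.131, 1.57, 0.252]
wrist_force: [-4.0, 0.7, -0.0]
finger_gap: 0.1
```

step_arm(
  steps=[
    [[0,0.0005,0,0,0,0,0.2],[0,0,0,0,0,0,0]],
  ],
)

```text
t: 18.68
eef_pos: [570.4, -136.8, 45.5]
ee_rot: [2.812, 1.57, -0.084]
wrist_force: [-1.9, 1.3, -0.8]
finger_gap: 0.0
```

step_arm(
  steps=[
    [[0,0.0005,0,0,0,0,0.2],[0,0,0,0,0,0,0]],
  ],
)

```text
t: 18.85
eef_pos: [570.9, -136.9, 45.6]
ee_rot: [2.634, 1.57, -0.258]
wrist_force: [-2.4, 0.4, -0.5]
finger_gap: -0.2
```

```bash
python3 - <<'E'
from h import *
im=snapshot("wrist")[...,::-1].copy();crop(im,0,0,512,384,1.5,"w15.png")
s=read_state();p=s['eef_pos'];print(s['t'],p,s['wrist_force'])
E
```

```text
18.9 [ 570.96503192 -136.95114622   45.62954761] [-1.6646244   0.27651726 -1.30673275]
```

View pics/w15.png

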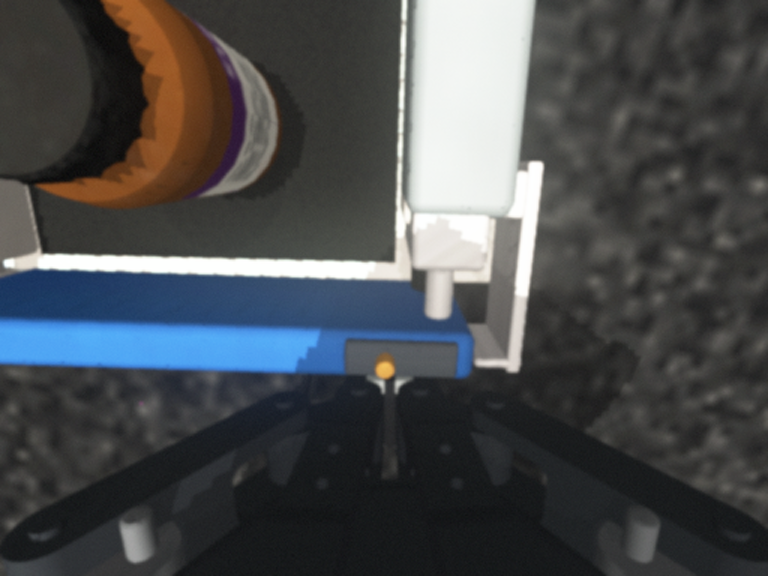

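step_arm(
  steps=[
    [[0,0.0005,0,0,0,0,0.2],[0,0,0,0,0,0,0]],
  ],
)

```text
t: 19.07
eef_pos: [572.2, -137.3, 46.1]
ee_rot: [2.536, 1.568, -0.353]
wrist_force: [0.9, -0.1, -0.0]
finger_gap: 0.0
```

step_arm(
  steps=[
    [[0,0.0005,0,0,0,0,0.2],[0,0,0,0,0,0,0]],
  ],
)

```text
t: 19.23
eef_pos: [572.4, -137.3, 46.2]
ee_rot: [2.379, 1.569, -0.507]
wrist_force: [-0.1, 0.2, 0.9]
finger_gap: 0.3
```

step_arm(
  steps=[
    [[0,0.0005,0,0,0,0,0.2],[0,0,0,0,0,0,0]],
  ],
)

```text
t: 19.4
eef_pos: [572.4, -137.3, 46.1]
ee_rot: [2.024, 1.57, -0.858]
wrist_force: [-0.4, -1.4, 0.8]
finger_gap: 0.1
```

step_arm(
  steps=[
    [[0,0.0005,0,0,0,0,0.2],[0,0,0,0,0,0,0]],
  ],
)

```text
t: 19.57
eef_pos: [572.5, -137.1, 45.9]
ee_rot: [0.844, 1.57, -2.034]
wrist_force: [-2.4, -1.4, 1.7]
finger_gap: -0.3
```

```bash
python3 - <<'E'
from h import *
im=snapshot("wrist")[...,::-1].copy();crop(im,0,0,512,384,1.5,"w16.png")
s=read_state();p=s['eef_pos'];print(s['t'],p,s['wrist_force'])
E
```

```text
19.6167 [ 572.48458328 -137.11591295   45.79724907] [-1.86433825 -2.60953376  1.23643173]
```

View pics/w16.png

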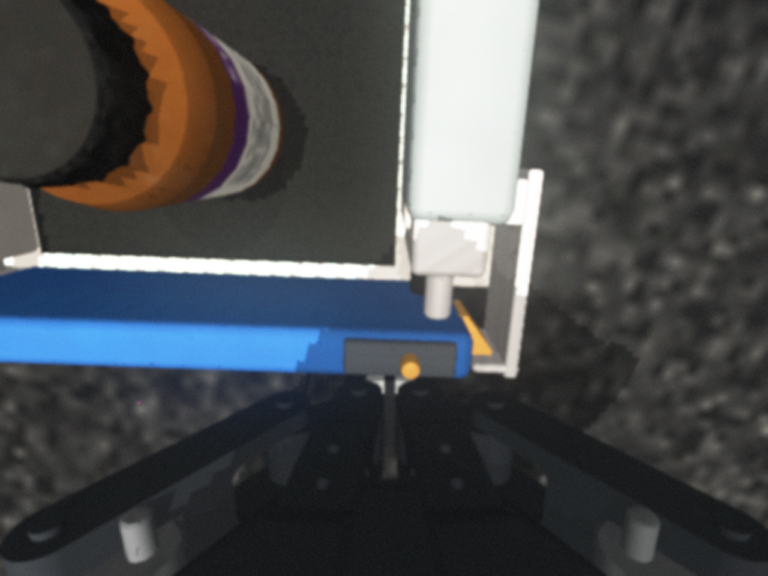

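The pin is back out at about (411,368), and the orange tongue sits behind the lip. The force dropped and then rose slightly against the buffer, so the latch has caught. I'll back off now.

step_arm(
  steps=[
    [[0,-0.002,-0.0003,0,0,0,0],[0,-0.003,-0.0005,0,0,0,0],[0,-0.005,-0.001,0,0,0,0],[0,-0.01,-0.002,0,0,0,0],[0,-0.02,-0.004,0,0,0,0],[0,-0.02,-0.004,0,0,0,0],[0,-0.02,0,0.03,0,0,0],[0,0,0,0.04,0,0,0],[0,0,0,0.04,0,0,0],[0,-0.02,0,0.03,0,0,0],[0,-0.03,0,0,0,0,0],[0,-0.03,0,0,0,0,0],[0,-0.03,0,0,0,0,0],[0,0,0,0,0,0,0],[0,0,0,0,0,0,0]],
  ],
)

```text
t: 20.87
eef_pos: [380.8, -148.1, 185.2]
ee_rot: [-1.854, 1.571, 1.549]
wrist_force: [0.3, 0.4, -0.2]
finger_gap: -0.2
```

```bash
python3 - <<'E'
from h import *
im=snapshot("wrist")[...,::-1].copy();crop(im,0,0,512,384,1.5,"w17.png")
im=snapshot("top")[...,::-1].copy();crop(im,100,130,300,280,4,"top17.png")
im=snapshot("scene")[...,::-1].copy(); crop(im,180,150,340,300,4,"scene17.png")
s=read_state();p=s['eef_pos'];print(s['t'],p,s['wrist_force'])
E
```

```text
21.0167 [ 383.38776803 -148.93679994  186.03114176] [-0.83474667 -0.09795059 -0.06885432]
```

View pics/w17.png

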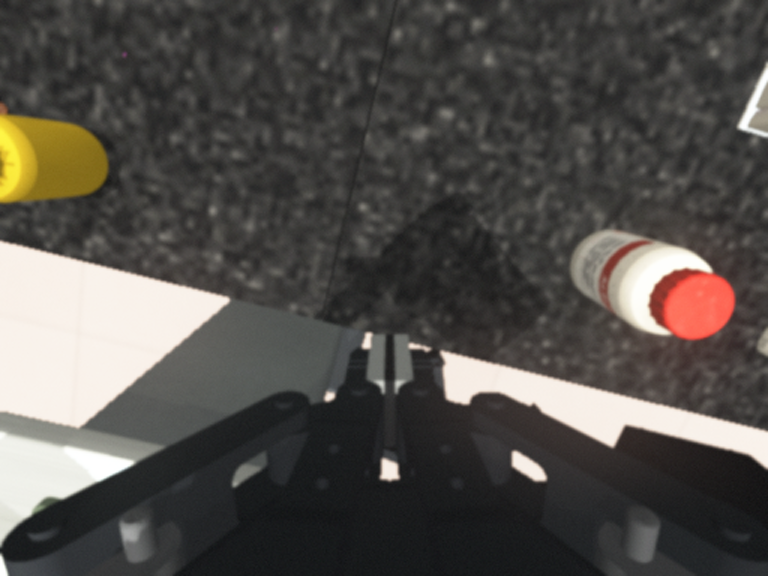

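View pics/scene17.png

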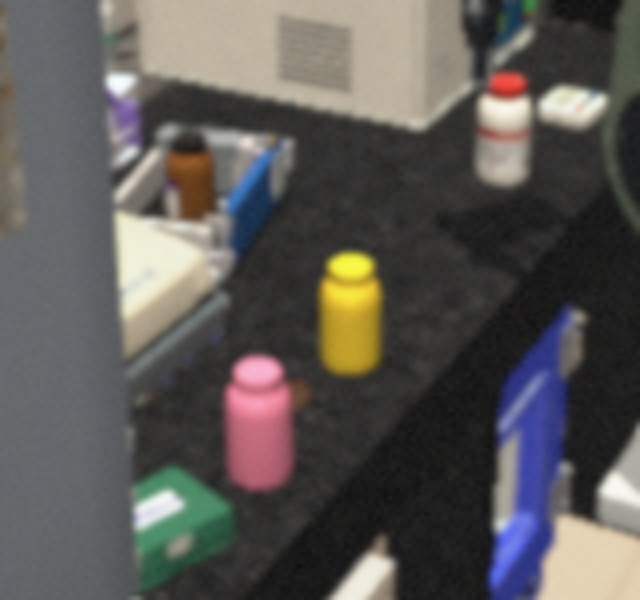

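View pics/top17.png

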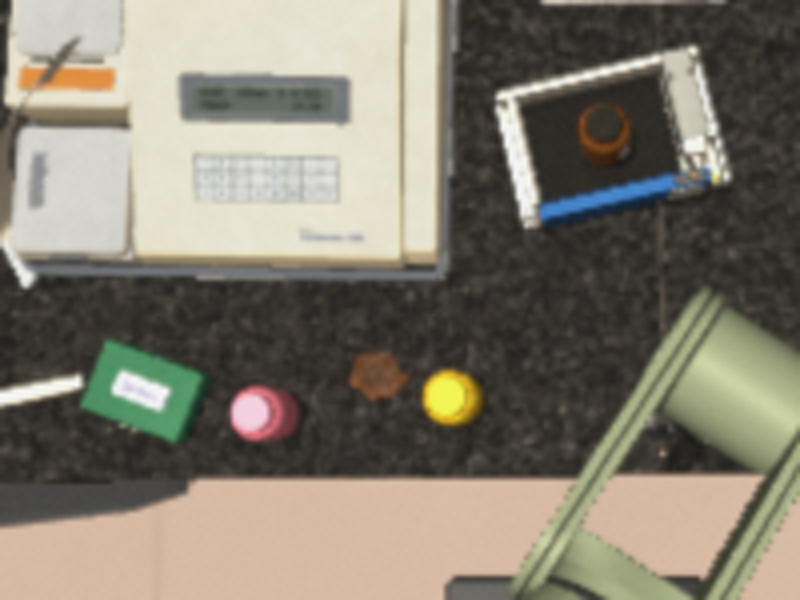

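step_arm(
  steps=[
    [[0,0,0,0,0,0,0],[0,0,0,0,0,0,0],[0,0,0,0,0,0,0],[0,0,0,0,0,0,0],[0,0,0,0,0,0,0],[0,0,0,0,0,0,0],[0,0,0,0,0,0,0],[0,0,0,0,0,0,0],[0,0,0,0,0,0,0],[0,0,0,0,0,0,0]],
  ],
)

```text
t: 21.85
eef_pos: [382.6, -148.6, 185.7]
ee_rot: [-1.334, 1.571, 2.07]
wrist_force: [-0.0, 0.2, 0.5]
finger_gap: -0.2
```

```bash
python3 - <<'E'
from h import *
im=snapshot("top")[...,::-1].copy();crop(im,200,130,340,240,5,"top18.png")
E
```

```text
(no output)
```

View pics/top18.png

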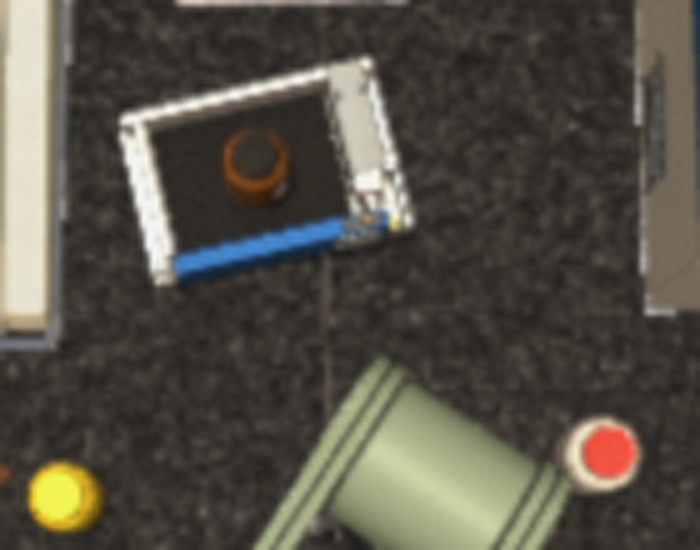

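The picture shows the gate still shut with nothing touching it. The tongue is in the strike at about (395,222) and the bottle is upright at (255,160). The red-capped bottle is unmoved at (605,450).

```bash
python3 -c "
from workcell import *
print(sign_off())"
```

```text
the job is handed in; nothing more can be done
None
```

The brown bottle is standing upright in the bay and the blue gate is latched shut. I handed the job in at about 22 s, with the arm clear of everything.

- **Bottle:** I gripped it at the front of the worktop and set it down inside the bay while the gate was open. The top camera put its centre within about 5 mm of the floor centre.
- **Gate:** I pushed slowly on the push plate. The force readings between steps peaked at about 6 N as the tongue rode over the strike, then fell to about 0 at the snap. I stopped at about 3 N, when the gate began to press on the buffer.
- **Last checks:** The wrist picture showed the tongue back out behind the lip. Two top views, the last more than 2 s after I let go, showed the gate still shut and the bottle upright. The red-capped, pink and yellow bottles, the slide case and the timer were still in place when last seen.
- **Disagreement:** The camera views differed by about 3–6 mm on the bottle and bay positions, which was within tolerance. No check failed.

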